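# Work a profile bar in behind the hold-down clamp and home against the router fence

### The job

Load the fixture board: push the loose aluminium profile bar into the blue nest, its left end first, angled in to the right of the clamp's stud, behind the stud and under the red strap; then swing the right end in, so that the bar lies fully home, flat along the fence between the two end blocks. Only push it with the outside of the fingers as it slides on the board: never take it between the fingers, lift it or tip it, and leave everything else where it stands.

Things in the scene. Friction and masses are not known exactly. Their poses are not given: they have to be found in the camera images.
- board: fixture board: brown fibreboard slab 380 x 600 x 18 mm, fixed on the bench, with three aluminium T-tracks let in flush; the blue nest is on its far part. Origin on the underside, level with the middle of the nest. x = from the nest's open side to its fence (away from the robot), y = along the fence to the left, z up. The slab spans x -190 to +190, y -340 to +260 mm, top at z = 18 mm
- nest (a point): foot of the fence's working face on the board's top, midway between the end blocks (board x = 120, y = 0, z = 18 mm), axes as the board. The nest is made of blue bars 25 mm high: a fence along y, 25 mm thick, its working face in the plane of this point, and an end block at each end. It is 340 mm long inside, 30 mm deep, open towards the robot
- block (a point): top of the left end block, in the middle of its inner face (board x = 105, y = 170, z = 43 mm). Each block is 45 mm wide and stands 30 mm out from the fence's face; the right block's inner face is at board y = -170 mm
- clamp: hold-down clamp, fixed in the board's left T-track in front of the nest's left part, axes as the board. Origin on the axis of its upright stud at the board's top. The stud in its spring is 14 mm in diameter, from the board up to the strap. 46 to 54 mm are free between the stud's surface and the fence's face; the stud's axis is 85 mm from the left end block
- strap (a point): top of the clamp's red strap over the stud's axis, 46 mm over the board. Strap 92 (board x) x 25 (y) mm centred here, its nose towards the fence, raised: clear height under it 34 mm. Black star knob (36 mm wide) on it, to 66 mm over the board. A 10 mm heel screw stands under the strap 38 mm from the stud on the robot's side
- profile: the work: a loose bar of slotted aluminium profile, 30 x 30 mm, 300 mm long, about 0.3 kg, lying on the board in front of the nest, to the right of the clamp. Origin at the middle of its underside, long axis = y (+y is the end that starts on the left), z up; it slides on the board, with unknown friction
- end_left (a point): centre of the bar's end face that starts on the left (150 mm from its middle, 15 mm over its underside)
- end_right (a point): centre of the bar's other end face
- motor: bystander on the board's left front part: stepper motor 57 x 57 x 54 mm with an upright shaft to 74 mm, loose; origin under its centre
- bracket: bystander on the board behind the fence: small aluminium angle bracket 30 x 28 x 30 mm, loose; origin under its centre
- spare_knob: bystander on the board behind the fence: black knob of 30 mm diameter standing on its head, screw up, 47 mm tall, loose; origin under its centre
- drill: bystander on the bench to the left: yellow and black cordless drill standing on its battery, about 206 mm tall, 225 mm long, loose; origin under the battery
- duster: bystander on the bench, far left: blue duster can 66 mm diameter, 210 mm tall, loose; origin under its centre
- can: bystander on the bench, far right: black and yellow drinks can 66 mm diameter, 158 mm tall, loose; origin under its centre
- pliers: bystander on the bench to the right of the board: pliers with red handles, 180 mm long, 16 mm high, lying, loose; origin at the pivot

How it is judged:
On the way:
1. the bar's left end is in behind the clamp's stud (past it to the left, between stud and fence) while the bar still stands at an angle (y of end_left in the frame of clamp above 0.012 m and x of end_left in the frame of clamp above 0.008 m and x of end_right in the frame of nest below -0.03 m), for 0.05 s.
At the end, for the whole second after the job is handed in: the bar lies flat on the board in the nest, behind the clamp's stud: at both ends its back face is within 4 mm of the fence and the end is between the end blocks, at rest; every bystander is within 20 mm of its start and upright as it was (x of end_left in the frame of nest between -0.019 and -0.012 m and y of end_left in the frame of nest between 0.125 and 0.175 m and z of end_left in the frame of nest between 0.01 and 0.02 m and x of end_right in the frame of nest between -0.019 and -0.012 m and y of end_right in the frame of nest between -0.175 and -0.125 m and z of end_right in the frame of nest between 0.01 and 0.02 m and angle between profile's own z axis and vertical below 0.05 rad and linear speed of profile below 0.01 m/s and angular speed of profile below 0.05 rad/s and distance of each of motor, bracket, spare_knob, drill, duster, can, pliers from where it was at the start of the episode below 0.02 m and angle between each of motor, bracket, spare_knob, drill, duster, can, pliers's own z axis and vertical below 0.2 rad); the robot touches nothing.
It fails at once if the bar is lifted or tipped (its middle more than 7 mm off the board, or tilted over 0.15 rad) (height (world z) of profile above 0.025 m or angle between profile's own z axis and vertical above 0.15 rad).
It fails at once if the bar is taken between the fingers (the space between the finger pads is around it) (x of the grasp point in the frame of profile between -0.012 and 0.012 m and y of the grasp point in the frame of profile between -0.147 and 0.147 m and z of the grasp point in the frame of profile between -0.02 and 0.042 m).
It fails at once if a bystander is moved more than 20 mm or knocked over (distance of any of motor, bracket, spare_knob, drill, duster, can, pliers from where it was at the start of the episode above 0.02 m or angle between any of motor, bracket, spare_knob, drill, duster, can, pliers's own z axis and vertical above 0.2 rad).
It also fails if it takes over 72 s, if anything falls off the work surface, if the arm or the gripper's body presses on something with over 40 N, if the wrist force passes 120 N, or if a joint passes its speed limit or range.

### The arm

A 6-joint arm with a two-finger parallel gripper is mounted at the origin on the work surface. World frame = base frame: x ahead of the robot, y to its left, z up, the work surface at z = 0. Lengths are in m, angles in rad, forces in N, time in s.
With the tool pointing down it reaches from about 0.375 to 0.925 m from the base axis. Payload 5.7 kg.
Tool frame: the origin (TCP) lies at the very end of the fingers, on their centre line; the grasp point (between the pads) lies 19 mm behind it; z points along the fingers, y is the line along which they close (so a half turn about z gives the same grasp; the last joint's range is limited). The gripper opens to 85 mm and grips with 20 to 120 N. Pads are 22 mm wide; open, the fingers measure 114 mm over their backs; the gripper's body (76 mm by 85 mm) begins 54 mm behind the grasp point. The pads swing forward as they close: fully open they stand 13 mm farther back than shut.
Start: joints at [-1.319, 0.359, 1.51, -0, 1.272, -0.115], TCP at [0.215, -0.56, 0.198] pointing down, gripper open.
Joint ranges: [-2.97, 2.97], [-1.01, 2.36], [0.21, 2.38], [-0.96, 4.11], [0.2, 2.71], [-2.98, 2.98]. Speed limits (rad/s): [2.39, 2.39, 3.14, 3.14, 3.14, 3.14].

### API

Orientations are given as a 3x3 rotation matrix whose columns are the frame's x, y, z axes.
In Python, from rig import observe, grab_frame, job_done gives the robot as it stands.
- The arm moves only by the tool drive_tool, never from a script. Its argument "moves" is one flat list of numbers, 7 for each row, row after row: the shift along the tool's x, y, z in units of 60 mm (1.0 is 60 mm), then the turn, a rotation vector about the tool's x, y, z in units of 8 degrees (1.0 is 8 degrees), then the gripper command: -1 is fully open, 1 is shut, values between are in proportion. In form: [dx, dy, dz, ax, ay, az, grip, dx, dy, dz, ax, ay, az, grip, ...]. A call has 1 to 8 rows; each row shifts and turns the commanded pose from where the row before left it, along the tool's axes as they then stand; what a row does not reach is not made up. A row lasts 1/8 s, in which the tool goes at most 62.5 mm and 10.7 degrees, less where a joint would pass 70% of its speed; a pose out of reach is approached as far as the arm can. A call is refused whole if a number of a shift passes 1 or a number of a turn 1, either way. A call with a gripper value outside its range is refused whole. The fingers move at their own pace and stop on an object; "squeeze" is the grip in N (left out, the last holds). Time passes only in rows, so rows that do not move let the fingers close. It gives the time, the measured TCP pose, the force, the opening and the grip force at its end, in the units of the state.
- observe(): the state, without advancing time (a new reading comes with each control period).
- grab_frame(name): name is "scene" or "side" or "wrist"; returns a dict with "color" (384x512x3 uint8, blue, green, red), "K" (3x3 intrinsics, pixels), "eye" and "rotation" of the camera in the world; the wrist camera has in their place "tool_from_camera" (4x4, takes a point from camera to tool coordinates, whose origin is the TCP and whose axes are the flange's). Camera axes: x right, y down, z forward; pixel columns grow to the right and rows downward; lengths in m; the calibration is good to about 2 mm. The wrist camera is an equidistant fisheye: a pixel r from the principal point sees the ray r / f radians off the axis. A picture is of the moment at which its call begins: read the wrist's pose just before it. There is no depth.
- job_done(): hands the job in; it is judged then, once.
The state is a dict: "clock": time; "joints": joint angles; "joint_vel": joint speeds; "tau": joint torques, N m; "tool_pos": TCP position; "tcp_rot": TCP orientation; "ft_force": force on the tool from outside, world axes, zero at the start; "torque": the same for the moment, N m; "gripper_width": finger opening in m; "grasp_force": force on a finger pad.
Only numpy, scipy, OpenCV 4.12 (cv2) and the standard library are available. Lean on these libraries where they do the work, as an engineer would, in place of code of your own. Each camera call takes 0.05 s, during which the arm holds its last target. There are 200 camera calls.

## Working session

There is one attempt and no reset: what is moved stays moved. The work goes in short steps, Python scripts to look and compute and a tool call to move; the robot and the scene stay as the last step left them, time stands still between calls to the robot, and variables do not carry over. Pictures are saved under pics/ and viewed, at most 10 in all, crops included, and the job is handed in when it is done.

Besides the shell and the picture viewer there is one more tool, called as name(argument=value, ...), one argument or row to a line, values as JSON. drive_tool: Moves the arm, as the interface text tells. Its arguments: {"type":"object","properties":{"moves":{"type":"array","items":{"type":"number"}},"squeeze":{"type":"number"}},"required":["moves"]}

```bash
mkdir -p pics; cat > h.py <<'E'
import numpy as np,cv2
from rig import observe,grab_frame,job_done
def ray(f,u,v):
    d=np.linalg.inv(f["K"])@[u,v,1]; return np.array(f["eye"]),np.array(f["rotation"])@d
def at(f,u,v,z):
    e,d=ray(f,u,v); return e+d*(z-e[2])/d[2]
def proj(f,P):
    p=(np.atleast_2d(P)-f["eye"])@np.array(f["rotation"]); q=p@np.array(f["K"]).T; return q[:,:2]/q[:,2:]
E
python3 - <<'E'
from h import *
import pickle
for n in("scene","side"):
    f=grab_frame(n); pickle.dump(f,open(n+".pkl","wb")); cv2.imwrite(f"pics/{n}0.png",cv2.resize(f["color"],(800,600),interpolation=cv2.INTER_CUBIC)); print(n,f["eye"],f["rotation"],f["K"])
print(observe())
E
```

```text
scene [ 1.08177089 -0.6186706   1.10588199] [[ 0.75914707  0.51822598 -0.39387504]
 [ 0.65080056 -0.5927319   0.47447605]
 [ 0.01242351 -0.6165312  -0.78723245]] [[402.81644033   0.         253.06040885]
 [  0.         402.81644033 186.1624659 ]
 [  0.           0.           1.        ]]
side [0.31820932 0.89811588 1.23195644] [[-0.96906418 -0.19566537  0.15043166]
 [-0.24677782  0.75848985 -0.60315326]
 [ 0.00391532 -0.62161742 -0.78331121]] [[423.72626029   0.         252.10354468]
 [  0.         423.72626029 187.89028557]
 [  0.           0.           1.        ]]
{'clock': 0.1, 'joints': array([-1.31907898e+00,  3.59454333e-01,  1.51135154e+00,  1.84680482e-06,
        1.27253086e+00, -1.15104108e-01]), 'joint_vel': array([ 3.36099740e-03, -1.32265653e-03, -2.59068643e-03,  1.07265881e-03,
       -5.66998543e-05, -7.58801550e-04]), 'tau': array([ 1.34711176e-03, -5.28648305e+01, -2.79350960e+01, -5.36573725e-05,
        4.94505526e-03,  4.69377915e-05]), 'tool_pos': array([ 0.21500671, -0.55940765,  0.1977146 ]), 'tcp_rot': array([[ 9.33472282e-01,  3.58649287e-01, -4.32684993e-04],
       [ 3.58649491e-01, -9.33470775e-01,  1.68956036e-03],
       [ 2.02060824e-04, -1.73234002e-03, -9.99998479e-01]]), 'ft_force': array([ 0.11178628,  1.54245019, -0.36722096]), 'torque': array([ 0.04274371,  0.01372651, -0.04987192]), 'grasp_force': 0.0, 'gripper_width': 0.08515226084839705}
```

View pics/scene0.png

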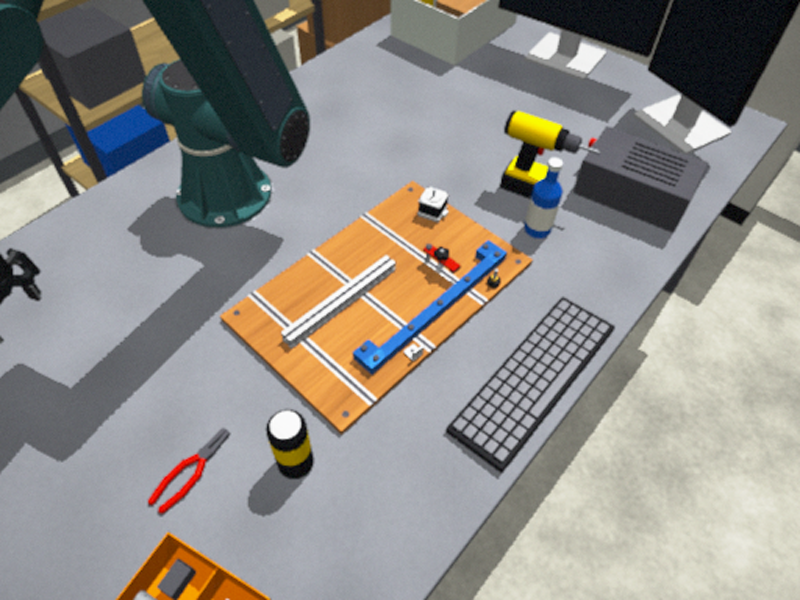

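View pics/side0.png

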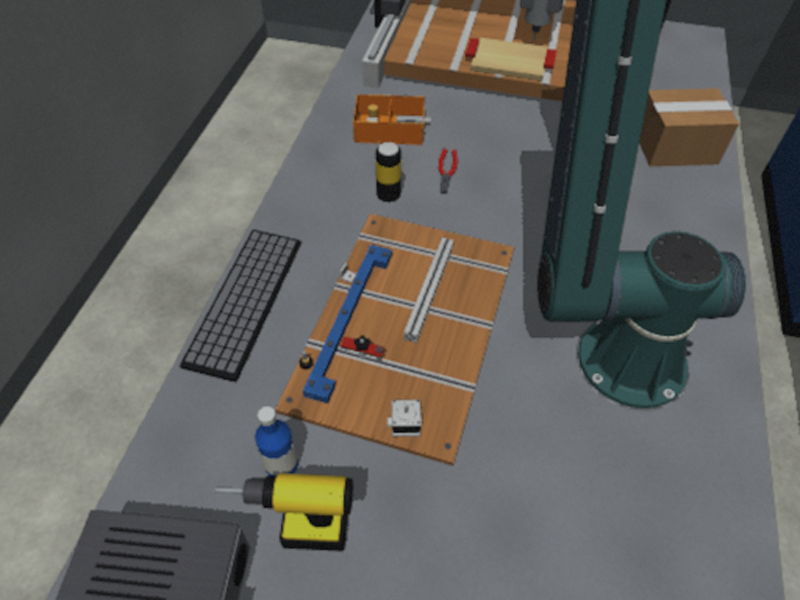

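The scene view shows the board (corners about (222,318), (415,182), (530,262), (343,432)), with the bar running from (288,335) to (390,265). The red clamp is at (441,257) and the blue nest lies behind it. The side view agrees. Next I enlarge both.

```bash
python3 - <<'E'
from h import *
import pickle
for n,(x,y,w,h) in dict(scene=(140,112,205,150),side=(175,135,160,120)).items():
    f=pickle.load(open(n+".pkl","rb")); s=800/w
    im=cv2.resize(f["color"][y:y+h+20,x:x+w],None,fx=s,fy=s,interpolation=cv2.INTER_CUBIC)[:600]
    for k in range(0,w,20): cv2.putText(im,str(x+k),(int(k*s),10),0,.35,(255,255,255),1);cv2.line(im,(int(k*s),12),(int(k*s),20),(255,255,255),1)
    for k in range(0,h,20): cv2.putText(im,str(y+k),(0,int(k*s)+4),0,.35,(255,255,255),1)
    cv2.imwrite(f"pics/{n}1.png",im)
E
```

```text
(no output)
```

View pics/scene1.png

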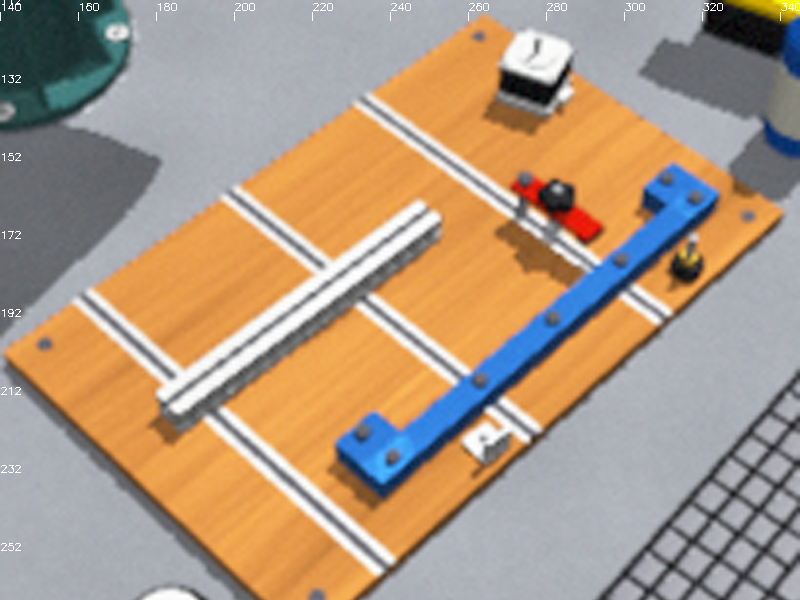

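View pics/side1.png

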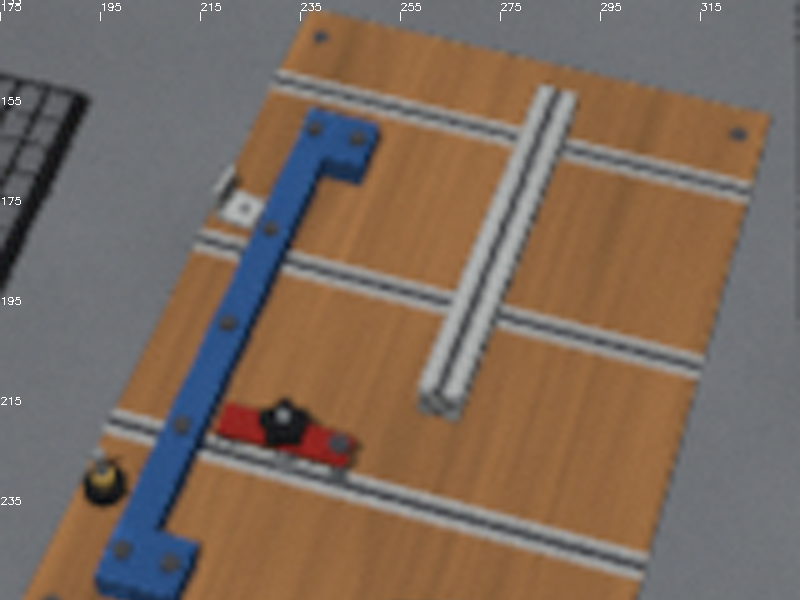

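The crops show the bar, strap and nest corners clearly. I'll fit the poses from them.

```bash
cat > fit.py <<'E'
from h import *
import pickle
from scipy.optimize import least_squares
S=pickle.load(open("scene.pkl","rb"));D=pickle.load(open("side.pkl","rb"))
cs=lambda p:np.array(p)/3.902+[140,112]
cd=lambda p:np.array(p)/5+[175,135]
B=[(S,cs(p),q) for p,q in [((8,352),(-190,-340,18)),((483,15),(-190,260,18)),((783,213),(190,260,18)),((338,447),(90,-215,43)),((375,412),(90,-170,43)),((410,433),(120,-170,43)),((645,188),(90,170,43)),((678,165),(90,215,43)),((718,190),(145,215,43))]]
B+=[(D,cd(p),q) for p,q in [((310,10),(190,-340,18)),((770,115),(-190,-340,18)),((378,122),(90,-215,43)),((362,160),(90,-170,43)),((313,108),(145,-215,43)),((198,543),(90,170,43)),((168,530),(120,170,43))]]
C=[(S,cs(p),q) for p,q in [((602,225),(46,12.5,46)),((590,242),(46,-12.5,46))]]+[(D,cd(p),q) for p,q in [((228,402),(46,-12.5,46)),((218,430),(46,12.5,46)),((356,440),(-46,-12.5,46)),((350,467),(-46,12.5,46))]]
P=[(S,cs(p),q) for p,q in [((422,200),(-15,150,30)),((441,217),(15,150,30)),((160,392),(-15,-150,30)),((180,408),(15,-150,30))]]+[(D,cd(p),q) for p,q in [((460,400),(-15,150,30)),((420,385),(15,150,30)),((577,95),(-15,-150,30)),((540,87),(15,-150,30))]]
def W(x,q,z0=0):
    c,s=np.cos(x[2]),np.sin(x[2]); q=np.array(q)/1e3
    return np.array([x[0]+c*q[0]-s*q[1],x[1]+s*q[0]+c*q[1],q[2]+z0])
def fit(L,z0=0,th=None):
    g=lambda x:[*x[:2],x[2] if th is None else th]
    r=lambda x:np.concatenate([proj(f,W(g(x),q,z0))[0]-p for f,p,q in L])
    o=least_squares(r,[.6,0,0][:3 if th is None else 2],loss="soft_l1"); return np.array(g(o.x)),np.round(o.fun.reshape(-1,2),1)
if __name__=="__main__":
    b,r=fit(B);print(b,r.tolist())
    R=np.array([[np.cos(b[2]),-np.sin(b[2])],[np.sin(b[2]),np.cos(b[2])]])
    for L,th in((C,b[2]),(P,None)):
        o,r=fit(L,.018,th);print(o,"board",((o[:2]-b[:2])@R*1e3),np.degrees(o[2]-b[2]),r.tolist())
E
python3 fit.py
```

```text
[ 0.50998368  0.0690203  -0.05894705] [[-1.5, -0.2], [0.3, -1.0], [0.8, -1.1], [-0.6, -1.3], [0.2, -0.9], [-2.1, -0.7], [-0.6, -0.6], [-1.0, -1.4], [0.9, 0.2], [-0.7, -1.2], [-0.1, -0.9], [-0.2, -0.4], [-0.7, 0.6], [-0.9, -0.8], [-0.4, -0.9], [-3.1, -0.8]]
[ 0.57086861  0.15278607 -0.05894705] board [55.84429097 87.20718705] 0.0 [[0.7, -1.5], [-1.0, -1.8], [-0.0, -0.4], [-0.6, -0.0], [0.5, -0.9], [-0.7, -0.3]]
[ 0.47203477 -0.06336969 -0.0774692 ] board [ -30.08352183 -134.39573305] -1.0612413655755164 [[-0.5, -1.1], [0.6, -0.8], [-1.0, -0.6], [-0.1, 0.9], [-0.3, -0.2], [-0.7, 0.5], [-0.0, -0.4], [-0.2, -0.7]]
```

```bash
sed -i 's|lambda p:np.array(p)/3.902+|lambda p:(np.array(p)+.5)/3.902-.5+|; s|lambda p:np.array(p)/5+|lambda p:(np.array(p)+.5)/5-.5+|' fit.py; python3 fit.py | cut -c1-120
cat > go.py <<'E'
# go(x,y,zworld,yaw_deg rel. board): shift (60mm units, after turning) and turn (8deg units)
from h import *
import sys,fit
b=fit.fit(fit.B)[0]; c,s=np.cos(b[2]),np.sin(b[2]); R=np.array([[c,-s],[s,c]])
def now():
    o=observe(); T=np.array(o["tcp_rot"]); p=np.array(o["tool_pos"])
    xy=(p[:2]-b[:2])@R*1e3; return o,T,p,xy,np.degrees(np.arctan2(T[1,0],T[0,0])-b[2])
if __name__=="__main__":
    o,T,p,xy,yaw=now(); print("at",xy.round(1),"z",(p[2]*1e3).round(1),"yaw",yaw.round(1),"tilt",T[:2,2].round(4),"w",round(o["gripper_width"]*1e3),"t",o["clock"],"F",np.round(o["ft_force"],1),"q6",o["joints"][5].round(2))
    for a in sys.argv[1:]:
        x,y,z,w=map(float,a.split(","))
        d=np.array([x,y])-xy; r=np.radians(w); dx=d@[np.cos(r),np.sin(r)]; dy=d@[np.sin(r),-np.cos(r)]
        print(a,"-> turn",((yaw-w)/8).round(2),"shift",(dx/60).round(2),(dy/60).round(2),((p[2]*1e3-z)/60).round(2)); xy=np.array([x,y]);p=np.array([0,0,z/1e3]);yaw=w
E
python3 go.py -- 2>/dev/null | head -1; python3 go.py " -75,-128,198,0" " -75,-128,22,0"
```

```text
[ 0.50974842  0.06860006 -0.05691273] [[-1.2, 0.4], [0.4, -0.6], [1.0, -0.8], [-0.3, -0.8], [0.5, -0.5], [-1.7, -0.3], [
[ 0.57201784  0.15158498 -0.05691273] board [57.44824319 86.39256713] 0.0 [[1.2, -0.7], [-0.5, -1.1], [0.1, -0.3], [-0.5
[ 0.47240598 -0.06415112 -0.07775881] board [ -29.73082371 -134.66036219] -1.194392673245379 [[-0.2, -0.5], [1.0, -0.2],
at [-258.5 -643.8] z 197.7 yaw 24.3 tilt [-0.0004  0.0017] w 85 t 0.1 F [ 0.1  1.5 -0.4] q6 -0.12
at [-258.5 -643.8] z 197.7 yaw 24.3 tilt [-0.0004  0.0017] w 85 t 0.1 F [ 0.1  1.5 -0.4] q6 -0.12
 -75,-128,198,0 -> turn 3.03 shift 3.06 -8.6 -0.0Traceback (most recent call last):
  File "go.py", line 13, in <module>
    print(a,"-> turn",((yaw-w)/8).round(2),"shift",(dx/60).round(2),(dy/60).round(2),((p[2]*1e3-z)/60).round(2)); xy=np.array([x,y]);p=np.array([0,0,z/1e3]);yaw=w
                      ^^^^^^^^^^^^^^^^^
AttributeError: 'float' object has no attribute 'round'
```

drive_tool(
  moves=[0, 0, 0, 0, 0, 1, -0.4, 0, 0, 0, 0, 0, 1, -0.4, 0, 0, 0, 0, 0, 1, -0.4, 0.3, -1, 0, 0, 0, 0, -0.4, 0.3, -1, 0, 0, 0, 0, -0.4, 0.4, -1, 0, 0, 0, 0, -0.4, 0.4, -1, 0, 0, 0, 0, -0.4, 0.4, -1, 0, 0, 0, 0, -0.4],
  squeeze=20,
)

```text
clock: 1.1
tool_pos: [0.3362, -0.2702, 0.1984]
tcp_rot: [[0.999, -0.053, 0.0], [-0.053, -0.999, 0.0], [0.0, -0.0, -1.0]]
ft_force: [1.2, 0.9, -0.1]
gripper_width: 0.0599
grasp_force: 0.0
```

drive_tool(
  moves=[0.4, -1, 0, 0, 0, 0, -0.4, 0.4, -1, 0, 0, 0, 0, -0.4, 0.4, -1, 0, 0, 0, 0, -0.4, 0, -0.6, 0, 0, 0, 0, -0.4, 0, 0, 0, 0, 0, 0, -0.4],
)

```text
clock: 1.72
tool_pos: [0.4158, -0.0636, 0.1982]
tcp_rot: [[0.999, -0.048, -0.001], [-0.048, -0.999, 0.001], [-0.001, -0.001, -1.0]]
ft_force: [0.4, 0.0, -0.6]
gripper_width: 0.0598
grasp_force: 0.0
```

```bash
sed -i 's/w=map(float,/w=map(np.float64,/' go.py; python3 go.py " -75,-128,198,0" " -75,-128,22,0"
python3 - <<'E'
from h import *
f=grab_frame("wrist"); cv2.imwrite("pics/w0.png",cv2.resize(f["color"],(800,600),interpolation=cv2.INTER_CUBIC)); print(f["K"],f["tool_from_camera"])
E
```

```text
at [ -86.3 -137.3] z 198.2 yaw 0.5 tilt [-0.0012  0.001 ] w 60 t 1.725 F [ 0.4  0.  -0.6] q6 1.3
 -75,-128,198,0 -> turn 0.06 shift 0.19 -0.15 0.0
 -75,-128,22,0 -> turn 0.0 shift 0.0 0.0 2.93
[[297.31863964   0.         253.86687894]
 [  0.         297.31863964 194.54093507]
 [  0.           0.           1.        ]] [[ 8.69028479e-04 -9.45736101e-01 -3.24934566e-01  8.45241724e-02]
 [ 9.99999258e-01  5.44452028e-04  1.08981910e-03 -1.10555143e-03]
 [-8.53769983e-04 -3.24935272e-01  9.45735872e-01 -1.74847511e-01]
 [ 0.00000000e+00  0.00000000e+00  0.00000000e+00  1.00000000e+00]]
```

View pics/w0.png

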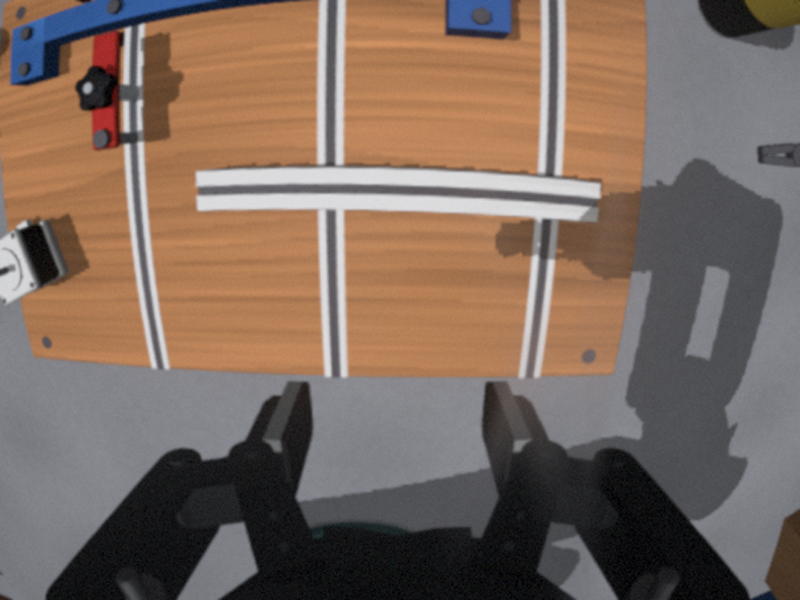

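The wrist view shows the bar's top corners near (198,210), (197,171), (600,182) and (598,221). The strap runs from (106,148) to (105,34), and the right block's front edge from (445,35) to (510,37). I'll convert these.

```bash
cat > wr.py <<'E'
from go import *
def wpt(f,pts,z,T,p):
    M=np.array(f["tool_from_camera"]);K=f["K"];out=[]
    for u,v in pts:
        d=np.array([(u+.5)/1.5625-.5-K[0,2],(v+.5)/1.5625-.5-K[1,2]])/K[0,0]; r=np.hypot(*d)
        ray=T@M[:3,:3]@np.array([*(np.sin(r)*d/r),np.cos(r)]); e=p+T@M[:3,3]
        out.append(((e+ray*(z/1e3-e[2])/ray[2])[:2]-b[:2])@R*1e3)
    return np.array(out).round(1)
E
python3 - <<'E'
from wr import *
o,T,p,_,_=now(); f=grab_frame("wrist")
for n,z,P in [("bar",48,[(198,210),(197,171),(600,182),(598,221)]),("rblock 90,-170;90,-215",43,[(445,35),(510,37)]),("lblock 90,215;90,170;120,170",43,[(12,83),(46,80),(50,48)]),("strap heel/nose",64,[(94,150),(118,147),(93,35),(118,33)]),("knob",84,[(95,88)]),("board -190,260/-190,-340",18,[(35,356),(613,375)])]:
    print(n,wpt(f,P,z,T,p).tolist())
E
```

```text
bar [[-40.3, 10.5], [-11.1, 9.4], [-16.6, -287.4], [-46.0, -288.4]]
rblock 90,-170;90,-215 [[83.2, -169.9], [85.2, -216.3]]
lblock 90,215;90,170;120,170 [[91.4, 207.9], [84.2, 162.0], [112.6, 158.2]]
strap heel/nose [[13.8, 92.2], [13.2, 68.7], [105.4, 93.3], [101.6, 69.0]]
knob [[57.8, 75.1]]
board -190,260/-190,-340 [[-186.2, 252.9], [-191.8, -340.6]]
```

drive_tool(
  moves=[0.1, -0.15, 0.5, 0, 0, 0.1, -0.4, 0, 0, 1, 0, 0, 0, -0.4, 0, 0, 1, 0, 0, 0, -0.4, 0, 0, 0.4, 0, 0, 0, -0.4, 0, 0, 0, 0, 0, 0, -0.4],
)

```text
clock: 2.45
tool_pos: [0.4211, -0.0581, 0.023]
tcp_rot: [[0.998, -0.068, -0.004], [-0.068, -0.998, 0.001], [-0.004, -0.001, -1.0]]
ft_force: [-0.8, -0.6, 0.6]
gripper_width: 0.0597
grasp_force: 0.0
```

```bash
python3 go.py " -56,-128,22,-1" " 24,-128,22,-11"
```

```text
at [ -81.3 -131.5] z 23.0 yaw -0.6 tilt [-0.0044  0.0012] w 60 t 2.45 F [-0.8 -0.6  0.6] q6 1.34
 -56,-128,22,-1 -> turn 0.05 shift 0.42 -0.07 0.02
 24,-128,22,-11 -> turn 1.25 shift 1.31 -0.25 0.0
```

drive_tool(
  moves=[0.15, -0.03, 0, 0, 0, 0.05, -0.4, 0.15, -0.03, 0, 0, 0, 0, -0.4, 0.12, 0, 0, 0, 0, 0, -0.4, 0.12, -0.02, 0, 0, 0, 0.1, -0.4, 0.12, -0.02, 0, 0, 0, 0.1, -0.4, 0.12, -0.02, 0, 0, 0, 0.1, -0.4, 0.12, -0.02, 0, 0, 0, 0.1, -0.4, 0.12, -0.02, 0, 0, 0, 0.1, -0.4],
)

```text
clock: 3.45
tool_pos: [0.485, -0.0531, 0.0244]
tcp_rot: [[0.99, -0.143, -0.0], [-0.143, -0.99, 0.0], [-0.0, -0.0, -1.0]]
ft_force: [0.5, 0.2, -0.9]
gripper_width: 0.0597
grasp_force: 0.0
```

```bash
python3 go.py " 24,-128,22,-11"
python3 - <<'E'
from h import *
f=grab_frame("wrist"); cv2.imwrite("pics/w1.png",cv2.resize(f["color"],(800,600),interpolation=cv2.INTER_CUBIC))
E
```

```text
at [ -17.8 -122.9] z 24.4 yaw -5.0 tilt [-0.0002  0.0001] w 60 t 3.45 F [ 0.5  0.2 -0.9] q6 1.46
 24,-128,22,-11 -> turn 0.75 shift 0.7 -0.05 0.04
```

View pics/w1.png

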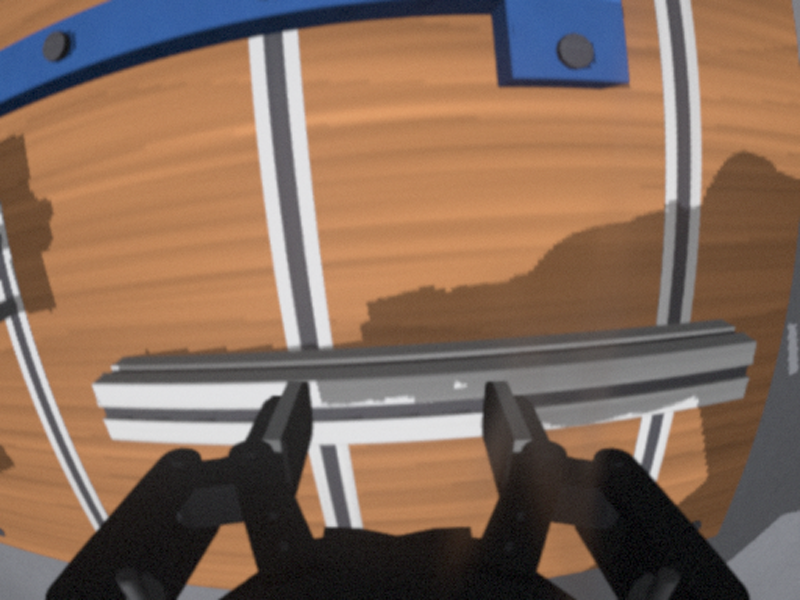

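The bar's top now spans about (98,383), (110,440), (745,398) and (755,345) in the wrist view, with the fingertips at its front edge.

```bash
python3 - <<'E'
from wr import *
o,T,p,xy,y=now(); f=grab_frame("wrist")
print(wpt(f,[(98,383),(110,440),(745,398),(755,345)],48,T,p).tolist()); print(wpt(f,[(500,85),(628,85)],43,T,p).tolist())
# tips at what tool pos: pad front-lower corners (303,382),(490,382)
print(wpt(f,[(310,385),(485,385)],35,T,p).tolist(), wpt(f,[(310,385),(485,385)],28,T,p).tolist())
E
```

```text
[[-8.9, 8.2], [-39.1, 14.2], [-45.7, -286.5], [-17.6, -284.9]]
[[88.2, -165.6], [89.4, -213.9]]
[[-20.1, -86.2], [-26.3, -157.2]] [[-23.8, -84.3], [-30.3, -158.4]]
```

```bash
python3 - <<'E'
from wr import *
f=grab_frame("wrist");M=np.linalg.inv(np.array(f["tool_from_camera"]));K=f["K"]
for q in [(11,30,0),(11,30,-13),(11,30,-30),(11,30,-40),(-11,30,-13),(11,44,-13),(0,30,-13)]:
    c=M[:3,:3]@(np.array(q)/1e3)+M[:3,3]; th=np.arctan2(np.hypot(c[0],c[1]),c[2]); d=c[:2]/np.hypot(*c[:2])*th*K[0,0]
    print(q,((d+[K[0,2],K[1,2]]+.5)*1.5625-.5).round())
a=cv2.resize(f["color"],(800,600),interpolation=cv2.INTER_CUBIC)[330:480,80:500]
s=grab_frame("scene")["color"][150:240,160:280]; s=cv2.resize(s,(480,360),interpolation=cv2.INTER_CUBIC)
d=grab_frame("side")["color"][145:235,215:295]; d=cv2.resize(d,(320,360),interpolation=cv2.INTER_CUBIC)
im=np.zeros((510,800,3),np.uint8); im[:150,:420]=a; im[150:,:480]=s; im[150:,480:]=d; cv2.imwrite("pics/c2.png",im)
E
```

```text
(11, 30, 0) [472. 335.]
(11, 30, -13) [477. 348.]
(11, 30, -30) [485. 368.]
(11, 30, -40) [490. 381.]
(-11, 30, -13) [473. 397.]
(11, 44, -13) [512. 348.]
(0, 30, -13) [475. 373.]
```

View pics/c2.png

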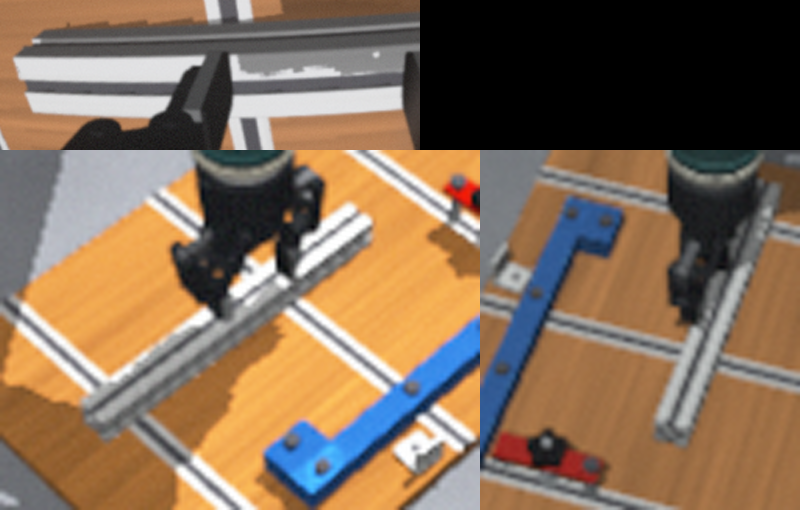

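The fingers are hovering above the bar: at this opening the tips stand much higher than the TCP, and the bar hasn't moved. I'll raise, retreat, and shut the fingers.

drive_tool(
  moves=[0, 0, -0.7, 0, 0, 0, -0.4, 0, 0, -0.7, 0, 0, 0, -0.4, -0.7, 0, 0, 0, 0, -0.5, 1, -0.7, 0, 0, 0, 0, 0, 1, 0, 0, 0, 0, 0, 0, 1, 0, 0, 0, 0, 0, 0, 1, 0, 0, 0, 0, 0, 0, 1],
)

```text
clock: 4.58
tool_pos: [0.4026, -0.0445, 0.1087]
tcp_rot: [[0.997, -0.073, 0.001], [-0.073, -0.997, -0.0], [0.001, 0.0, -1.0]]
ft_force: [0.1, -0.3, 0.3]
gripper_width: 0.0
grasp_force: 0.0
```

```bash
python3 go.py " -75,-128,22,-1"
python3 - <<'E'
from h import *
f=grab_frame("wrist"); a=cv2.resize(f["color"],(800,600),interpolation=cv2.INTER_CUBIC)
cv2.imwrite("pics/w3.png",a)
E
```

```text
at [-100.5 -119. ] z 108.7 yaw -0.9 tilt [ 0.0014 -0.0002] w 0 t 4.575 F [ 0.1 -0.3  0.3] q6 1.36
 -75,-128,22,-1 -> turn 0.01 shift 0.43 0.14 1.45
```

View pics/w3.png

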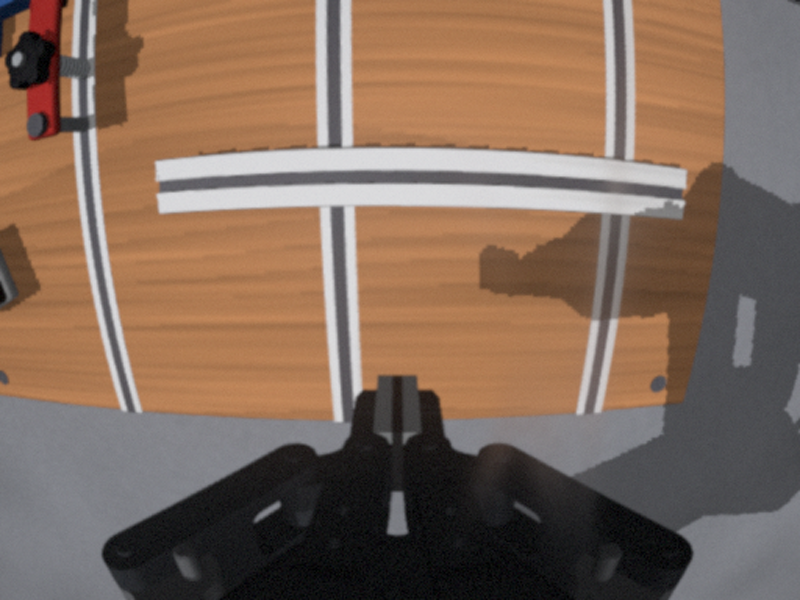

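drive_tool(
  moves=[0.1, 0, 0.7, 0, 0, 0, 1, 0, 0, 0.6, 0, 0, 0, 1, 0, 0, 0.07, 0, 0, 0, 1, 0, 0, 0, 0, 0, 0, 1, 0, 0, 0, 0, 0, 0, 1],
)

```text
clock: 5.25
tool_pos: [0.4084, -0.0448, 0.0274]
tcp_rot: [[0.997, -0.073, 0.002], [-0.073, -0.997, -0.001], [0.002, 0.0, -1.0]]
ft_force: [-0.2, 0.6, -0.4]
gripper_width: -0.0002
grasp_force: 0.0
```

drive_tool(
  moves=[0, 0, 0.04, 0, 0, 0, 1, 0, 0, 0.04, 0, 0, 0, 1, 0, 0, 0, 0, 0, 0, 1],
)

```text
clock: 5.62
tool_pos: [0.4071, -0.0445, 0.0216]
tcp_rot: [[0.997, -0.073, 0.0], [-0.073, -0.997, 0.0], [0.0, -0.0, -1.0]]
ft_force: [-0.4, -0.1, -0.1]
gripper_width: 0.0004
grasp_force: 0.0
```

drive_tool(
  moves=[0, 0, 0.04, 0, 0, 0, 1, 0, 0, 0.04, 0, 0, 0, 1, 0, 0, 0, 0, 0, 0, 1],
)

```text
clock: 6.0
tool_pos: [0.4069, -0.0444, 0.0165]
tcp_rot: [[0.997, -0.073, -0.001], [-0.073, -0.997, 0.0], [-0.001, -0.0, -1.0]]
ft_force: [-0.5, 0.1, -0.0]
gripper_width: -0.0001
grasp_force: 0.0
```

No board contact at z 16.5, so the tips really are behind the stated TCP. I'll keep probing.

drive_tool(
  moves=[0, 0, 0.05, 0, 0, 0, 1, 0, 0, 0.05, 0, 0, 0, 1, 0, 0, 0, 0, 0, 0, 1],
)

```text
clock: 6.38
tool_pos: [0.4069, -0.0444, 0.0104]
tcp_rot: [[0.997, -0.073, -0.001], [-0.073, -0.997, 0.0], [-0.001, -0.0, -1.0]]
ft_force: [-0.9, 0.1, 0.7]
gripper_width: 0.0
grasp_force: 0.0
```

drive_tool(
  moves=[0, 0, 0.05, 0, 0, 0, 1, 0, 0, 0.05, 0, 0, 0, 1, 0, 0, 0, 0, 0, 0, 1],
)

```text
clock: 6.75
tool_pos: [0.4069, -0.0444, 0.0045]
tcp_rot: [[0.997, -0.073, -0.001], [-0.073, -0.997, 0.0], [-0.001, -0.0, -1.0]]
ft_force: [-0.8, 0.5, 2.1]
gripper_width: 0.0005
grasp_force: 0.0
```

drive_tool(
  moves=[0, 0, 0.04, 0, 0, 0, 1, 0, 0, 0.03, 0, 0, 0, 1, 0, 0, 0, 0, 0, 0, 1],
)

```text
clock: 7.12
tool_pos: [0.407, -0.0445, 0.0004]
tcp_rot: [[0.997, -0.073, -0.0], [-0.073, -0.997, 0.0], [-0.0, -0.0, -1.0]]
ft_force: [-0.1, -0.2, -0.8]
gripper_width: -0.0002
grasp_force: 0.0
```

drive_tool(
  moves=[0, 0, 0.05, 0, 0, 0, 1, 0, 0, 0.05, 0, 0, 0, 1, 0, 0, 0, 0, 0, 0, 1],
)

```text
clock: 7.5
tool_pos: [0.4068, -0.0444, -0.0058]
tcp_rot: [[0.997, -0.073, -0.001], [-0.073, -0.997, 0.0], [-0.001, -0.0, -1.0]]
ft_force: [0.1, 0.2, -0.6]
gripper_width: -0.0
grasp_force: 0.0
```

drive_tool(
  moves=[0, 0, 0.03, 0, 0, 0, 1, 0, 0, 0.03, 0, 0, 0, 1, 0, 0, 0, 0, 0, 0, 1],
)

```text
clock: 7.88
tool_pos: [0.407, -0.0445, -0.0092]
tcp_rot: [[0.997, -0.073, -0.0], [-0.073, -0.997, 0.0], [-0.0, -0.0, -1.0]]
ft_force: [0.6, -0.1, 0.1]
gripper_width: -0.0001
grasp_force: 0.0
```

```bash
python3 go.py
python3 - <<'E'
from h import *
a=grab_frame("wrist"); a=cv2.resize(a["color"],(800,600),interpolation=cv2.INTER_CUBIC)[150:500,150:650]
s=grab_frame("scene")["color"][130:220,190:265]; s=cv2.resize(s,(300,360),interpolation=cv2.INTER_CUBIC)
im=np.zeros((360,800,3),np.uint8); im[:350,:500]=a; im[:,500:]=s; cv2.imwrite("pics/c4.png",im)
E
```

```text
at [ -96.2 -118.7] z -9.2 yaw -0.9 tilt [-0.0003  0.0002] w 0 t 7.875 F [ 0.6 -0.1  0.1] q6 1.37
```

View pics/c4.png

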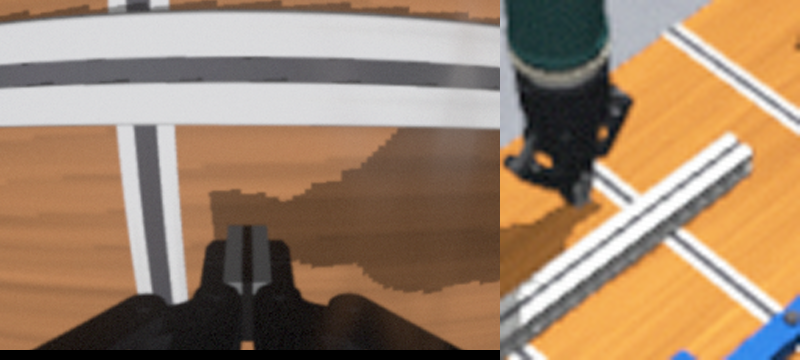

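```bash
python3 - <<'E'
from go import *
f=grab_frame("scene");o,T,p,xy,y=now()
for z in (0,.015,.02,.03,.04): print(z,proj(f,[p[0],p[1],z])[0].round(1))
for X in (-96,-85,-107): print(X,proj(f,[*(b[:2]+R@np.array([X,-119])/1e3),.025])[0].round(1))
print(f["color"][172:190,204:218].sum(2))
E
```

```text
0 [209.5 183.8]
0.015 [209.2 181.2]
0.02 [209.1 180.2]
0.03 [208.9 178.4]
0.04 [208.7 176.6]
-96 [209.  179.4]
-85 [211.1 181.1]
-107 [206.8 177.6]
[[112 108  99  90  59  80 101 100 110 342 619 724 713 620]
 [ 96 101  52  82  84  83 177 195 189 289 386 602 728 719]
 [ 86  94  86  70  73  90 216 256 271 426 479 416 536 687]
 [ 84  69  71  67 109 161 179 209 253 568 703 558 358 448]
 [ 76  69  95  81 171 259 225 204 240 563 736 716 558 411]
 [186  83  71  79 193 275 231 207 282 429 621 708 718 639]
 [352 157  86  84 172 248 228 215 359 451 486 545 680 735]
 [447 309 148  80 152 236 233 224 344 438 475 470 549 683]
 [472 413 226 126 147 247 250 256 285 341 428 458 488 526]
 [427 366 269 230 234 274 282 279 282 290 285 411 497 482]
 [269 279 280 277 287 287 280 294 295 297 348 440 488 475]
 [268 278 292 306 292 288 294 298 335 391 440 474 474 476]
 [281 291 291 288 285 294 297 341 441 479 477 471 496 592]
 [286 286 292 285 291 346 385 440 486 469 467 518 635 733]
 [291 286 290 290 338 448 490 476 471 460 536 674 744 756]
 [292 283 282 291 407 481 476 480 513 602 708 749 756 750]
 [286 294 292 340 435 472 462 519 656 743 756 756 748 671]
 [286 303 344 425 470 466 576 693 742 756 750 728 640 426]]
```

drive_tool(
  moves=[0, 0, 0.03, 0, 0, 0, 1, 0, 0, 0.03, 0, 0, 0, 1, 0, 0, 0, 0, 0, 0, 1],
)

```text
clock: 8.4
tool_pos: [0.407, -0.0445, -0.0128]
tcp_rot: [[0.997, -0.073, -0.0], [-0.073, -0.997, 0.0], [-0.0, -0.0, -1.0]]
ft_force: [-0.4, -0.2, 0.0]
gripper_width: 0.0003
grasp_force: 0.0
```

drive_tool(
  moves=[0, 0, 0.03, 0, 0, 0, 1, 0, 0, 0.02, 0, 0, 0, 1, 0, 0, 0, 0, 0, 0, 1],
)

```text
clock: 8.78
tool_pos: [0.4072, -0.0445, -0.0148]
tcp_rot: [[0.997, -0.073, 0.001], [-0.073, -0.997, -0.0], [0.001, 0.0, -1.0]]
ft_force: [-1.3, 0.3, 18.4]
gripper_width: 0.0001
grasp_force: 9.4
```

Contact comes at tool z ≈ -14.5, so the shut tips are about 32 mm behind the reported TCP. I'll work at tool z ≈ -11.

drive_tool(
  moves=[0, 0, -0.06, 0, 0, 0, 1, 0, 0, 0, 0, 0, 0, -0.4, 0, 0, 0, 0, 0, 0, -0.4, 0, 0, 0, 0, 0, 0, -0.4],
)

```text
clock: 9.28
tool_pos: [0.407, -0.0445, -0.0123]
tcp_rot: [[0.997, -0.073, -0.0], [-0.073, -0.997, 0.0], [-0.0, -0.0, -1.0]]
ft_force: [0.1, -0.2, -0.1]
gripper_width: 0.0544
grasp_force: 0.0
```

```bash
python3 go.py " -56,-128,-12,-1" " 24,-128,-12,-11"
```

```text
at [ -96.2 -118.7] z -12.3 yaw -0.9 tilt [-0.0004  0.0002] w 54 t 9.275 F [ 0.1 -0.2 -0.1] q6 1.37
 -56,-128,-12,-1 -> turn 0.01 shift 0.67 0.14 -0.0
 24,-128,-12,-11 -> turn 1.25 shift 1.31 -0.25 0.0
```

drive_tool(
  moves=[0.25, 0.07, 0, 0, 0, 0, -0.4, 0.2, 0.07, 0, 0, 0, 0, -0.4, 0.1, 0, 0, 0, 0, 0, -0.4, 0.1, 0, 0, 0, 0, 0, -0.4, 0.1, 0, 0, 0, 0, 0, -0.4, 0.12, -0.02, 0, 0, 0, 0.12, -0.4, 0.12, -0.02, 0, 0, 0, 0.12, -0.4],
)

```text
clock: 10.15
tool_pos: [0.4663, -0.0548, -0.0122]
tcp_rot: [[0.994, -0.108, -0.0], [-0.108, -0.994, 0.0], [-0.0, -0.0, -1.0]]
ft_force: [-0.1, -0.7, -0.5]
gripper_width: 0.0599
grasp_force: 0.6
```

```bash
python3 go.py " 24,-128,-12,-11"
cat > bar.py <<'E'
# bar pose from scene+side: optimise a rendered top-face against a white mask is overkill; edge points by brightness in wrist view
from wr import *
def project(f,P,T,p):  # world pts -> wrist pixels (native)
    M=np.linalg.inv(np.array(f["tool_from_camera"]));K=f["K"]
    c=((P-p)@T)@M[:3,:3].T+M[:3,3]; h=np.hypot(c[:,0],c[:,1]); th=np.arctan2(h,c[:,2])
    return c[:,:2]/h[:,None]*th[:,None]*K[0,0]+[K[0,2],K[1,2]]
E
python3 - <<'E'
from h import *
f=grab_frame("wrist"); a=cv2.resize(f["color"],(400,300))
s=grab_frame("scene")["color"][112:262,140:345]; s=cv2.resize(s,(800,600),interpolation=cv2.INTER_CUBIC); s[:300,:400]=a
cv2.imwrite("pics/c5.png",s)
E
```

```text
at [ -36.4 -125.6] z -12.2 yaw -2.9 tilt [-0.0001  0.0002] w 60 t 10.15 F [-0.1 -0.7 -0.5] q6 1.41
 24,-128,-12,-11 -> turn 1.01 shift 1.0 -0.15 -0.0
```

View pics/c5.png

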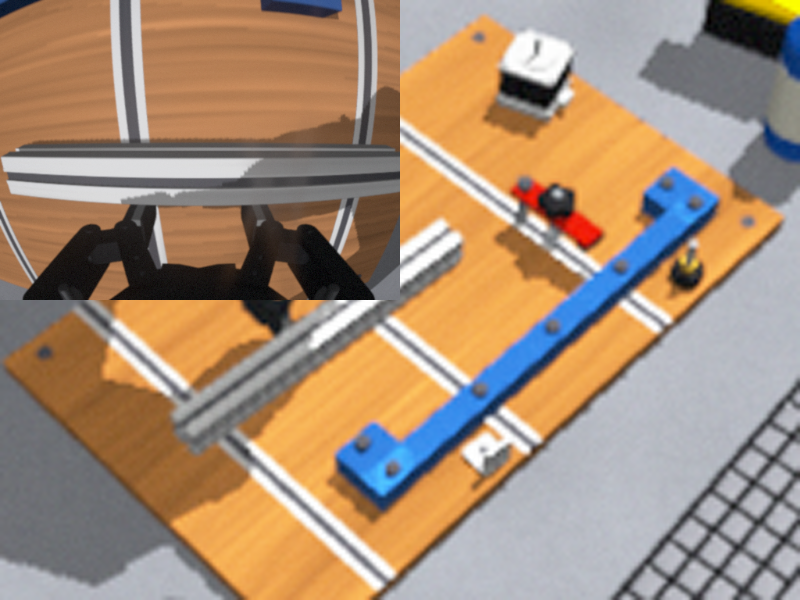

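The bar now moves with the two fingers, and its left end is at about (450,232) in the scene crop. That was my last picture, so from here I measure by image code.

drive_tool(
  moves=[0.125, -0.02, 0, 0, 0, 0.13, -0.4, 0.125, -0.02, 0, 0, 0, 0.13, -0.4, 0.125, -0.02, 0, 0, 0, 0.13, -0.4, 0.125, -0.02, 0, 0, 0, 0.13, -0.4, 0.125, -0.02, 0, 0, 0, 0.13, -0.4, 0.125, -0.02, 0, 0, 0, 0.13, -0.4, 0.125, -0.02, 0, 0, 0, 0.13, -0.4, 0.125, -0.02, 0, 0, 0, 0.13, -0.4],
)

```text
clock: 11.25
tool_pos: [0.5271, -0.0557, -0.0121]
tcp_rot: [[0.968, -0.25, -0.0], [-0.25, -0.968, 0.0], [-0.0, -0.0, -1.0]]
ft_force: [-1.1, 0.4, -1.4]
gripper_width: 0.0593
grasp_force: 0.7
```

```bash
cat > bar.py <<'E'
from go import *
import pickle
from scipy.optimize import minimize
U=4
def sat(f):
    c=cv2.GaussianBlur(f["color"],(0,0),.6).astype(np.float32); s=(c[...,2]-c[...,0])/(c.max(2)+20)
    return cv2.resize(s,None,fx=U,fy=U,interpolation=cv2.INTER_LINEAR)
def hull(f,x):   # x: board mm,mm,deg
    t=np.radians(x[2]);c,s=np.cos(t),np.sin(t); q=np.array([[i*15,j*150,k] for i in(-1,1) for j in(-1,1) for k in(18,48)],float)
    xy=np.c_[x[0]+c*q[:,0]-s*q[:,1],x[1]+s*q[:,0]+c*q[:,1]]@R.T/1e3+b[:2]
    P=(proj(f,np.c_[xy,q[:,2]/1e3])+.5)*U-.5
    return cv2.convexHull(np.round(P).astype(np.int32))
def cost(x,F):
    v=0
    for f,s in F:
        h=hull(f,x); m=np.zeros(s.shape,np.uint8); cv2.fillConvexPoly(m,h,1); x0,y0,w,hh=cv2.boundingRect(h)
        sl=np.s_[max(y0-20,0):y0+hh+20,max(x0-20,0):x0+w+20]; m=m[sl]; g=cv2.dilate(m,np.ones((17,17),np.uint8))-m; ss=s[sl]
        v+=ss[m>0].mean()-ss[g>0].mean()
    return v
def find(x0,frames=None):
    F=[(f,sat(f)) for f in (frames or [grab_frame("scene"),grab_frame("side")])]
    best=None
    for d in ((0,0,0),(8,8,3),(-8,-8,-3)):
        x=np.array(x0,float)+d; o=minimize(cost,x,(F,),method="Nelder-Mead",options=dict(initial_simplex=[x,x+[10,0,0],x+[0,12,0],x+[0,0,4]],xatol=.2,fatol=1e-4))
        if best is None or o.fun<best.fun: best=o
    x=best.x; t=np.radians(x[2]); d=np.array([-np.sin(t),np.cos(t)])*150
    print("bar",x.round(1),"left",(x[:2]+d).round(1),"right",(x[:2]-d).round(1),"cost",round(best.fun,3)); return x
if __name__=="__main__":
    x0=[float(v) for v in sys.argv[1].split(",")]
    print([np.round(now()[i],1) for i in(3,4)]); find(x0)
E
python3 - <<'E'
from bar import *
find([-25,-130,0],[pickle.load(open(n+".pkl","rb")) for n in("scene","side")])
E
python3 bar.py 50,-132,-10
```

```text
bar [ -30.2 -136.1   -1.2] left [-26.9  13.9] right [ -33.4 -286.1] cost -0.779
[array([  24.4, -123.1]), np.float64(-11.2)]
bar [  48.4 -135.3  -11.8] left [79.1 11.5] right [  17.7 -282.1] cost -0.667
```

drive_tool(
  moves=[-0.4, 0, 0, 0, 0, 0, -0.4, 0, 0, -1, 0, 0, 0, -0.4, 0, 0, -0.4, 0, 0, -1, 1, 0.15, 1, 0, 0, 0, -1, 1, 0.15, 1, 0, 0, 0, -1, 1, 0.2, 0.8, 0, 0, 0, -1, 1, 0.2, 0.2, 0, 0, 0, -1, 1, 0, 0, 0, 0, 0, -1, 1],
)

```text
clock: 12.35
tool_pos: [0.553, -0.2252, 0.0722]
tcp_rot: [[0.831, 0.556, 0.003], [0.556, -0.831, -0.001], [0.001, 0.003, -1.0]]
ft_force: [-0.4, 0.3, 0.4]
gripper_width: 0.0002
grasp_force: 0.0
```

drive_tool(
  moves=[0, 0, 0, 0, 0, -1, 1, 0, 0, 0, 0, 0, -1, 1, 0, 0, 0, 0, 0, -1, 1, 0, 0, 0, 0, 0, -1, 1, 0, 0, 0, 0, 0, -1, 1, 0, 0, 0, 0, 0, 0, 1],
)

```text
clock: 13.1
tool_pos: [0.5515, -0.2234, 0.0721]
tcp_rot: [[0.284, 0.959, 0.001], [0.959, -0.284, -0.0], [-0.0, 0.001, -1.0]]
ft_force: [-0.2, 0.0, -0.1]
gripper_width: 0.0002
grasp_force: 0.0
```

```bash
python3 bar.py 48,-135,-12; python3 go.py 8,-327,-11,79 12,-310,-11,79
```

```text
[array([  58.3, -289.1]), np.float64(76.8)]
bar [  49.7 -136.6  -11.4] left [79.5 10.4] right [  20.  -283.7] cost -0.767
at [  58.1 -289.1] z 72.0 yaw 76.7 tilt [ 0.0004 -0.0001] w 0 t 13.2 F [ 0.3 -0.  -1.3] q6 -0.21
8,-327,-11,79 -> turn -0.29 shift -0.78 -0.7 1.38
12,-310,-11,79 -> turn 0.0 shift 0.29 0.01 0.0
```

drive_tool(
  moves=[0, 0, 0, 0, 0, -0.23, 1, -0.78, -0.64, 0, 0, 0, 0, 1, 0, 0, 0.7, 0, 0, 0, 1, 0, 0, 0.68, 0, 0, 0, 1, 0, 0, 0, 0, 0, 0, 1],
)

```text
clock: 13.82
tool_pos: [0.5015, -0.2587, -0.0126]
tcp_rot: [[0.252, 0.968, -0.002], [0.968, -0.252, 0.001], [0.001, -0.002, -1.0]]
ft_force: [-0.0, -0.1, -0.7]
gripper_width: 0.0001
grasp_force: 0.0
```

```bash
python3 go.py 17.5,-294,-11,78.6
```

```text
at [  10.4 -327.2] z -12.6 yaw 78.6 tilt [-0.0017  0.0012] w 0 t 13.825 F [-0.  -0.1 -0.7] q6 -0.34
17.5,-294,-11,78.6 -> turn 0.01 shift 0.57 0.01 -0.03
```

drive_tool(
  moves=[0.25, 0, -0.03, 0, 0, 0, 1, 0.2, 0, 0, 0, 0, 0, 1, 0.15, 0, 0, 0, 0, 0, 1, 0.15, 0, 0, 0, 0, 0, 1, 0.15, 0, 0, 0, 0, 0, 1, 0.15, 0, 0, 0, 0, 0, 1, 0.15, 0, 0, 0, 0, 0, 1, 0.15, 0, 0, 0, 0, 0, 1],
)

```text
clock: 14.82
tool_pos: [0.5227, -0.1799, -0.0091]
tcp_rot: [[0.252, 0.968, -0.0], [0.968, -0.252, 0.0], [0.0, -0.0, -1.0]]
ft_force: [-1.1, -3.4, 2.7]
gripper_width: 0.0001
grasp_force: 1.9
```

```bash
python3 bar.py 59,-90,-11.4
```

```text
[array([  27.1, -247.4]), np.float64(78.7)]
bar [ 58.9 -87.1 -10.8] left [87.  60.2] right [  30.8 -234.4] cost -0.666
```

drive_tool(
  moves=[0.15, 0, 0, 0, 0, 0, 1, 0.15, 0, 0, 0, 0, 0, 1, 0.15, 0, 0, 0, 0, 0, 1, 0.15, 0, 0, 0, 0, 0, 1],
)

```text
clock: 15.42
tool_pos: [0.5316, -0.1447, -0.0093]
tcp_rot: [[0.252, 0.968, -0.0], [0.968, -0.252, 0.0], [0.0, -0.001, -1.0]]
ft_force: [-0.1, -1.2, -1.2]
gripper_width: 0.0001
grasp_force: 0.7
```

```bash
python3 bar.py 67,-52,-11
```

```text
[array([  34. , -211.7]), np.float64(78.7)]
bar [ 59.6 -86.5  -9.8] left [85.2 61.3] right [  34.  -234.3] cost -0.63
```

```bash
python3 - <<'E'
s=open("bar.py").read()
s=s.replace("    return cv2.resize(s,None","    bad=((c.max(2)<75)|((c[...,2]>90)&(c[...,1]<.4*c[...,2]))).astype(np.uint8)\n    s[cv2.dilate(bad,np.ones((3,3),np.uint8))>0]=np.nan\n    return cv2.resize(s,None")
s=s.replace("INTER_LINEAR","INTER_NEAREST").replace("ss[m>0].mean()-ss[g>0].mean()","np.nanmean(ss[m>0])-np.nanmean(ss[g>0])")
open("bar.py","w").write(s)
E
python3 - <<'E'
from bar import *
find([-25,-130,0],[pickle.load(open(n+".pkl","rb")) for n in("scene","side")])
fr=[grab_frame("scene"),grab_frame("side")]
find([67,-52,-11],fr);find([67,-52,-11],fr[:1]);find([67,-52,-11],fr[1:])
E
```

```text
bar [ -29.7 -136.7   -1.3] left [-26.2  13.2] right [ -33.1 -286.7] cost -0.788
bar [ 61.6 -78.3 -10.3] left [88.5 69.2] right [  34.7 -225.9] cost -0.719
bar [ 59.6 -72.3 -10.5] left [86.8 75.2] right [  32.3 -219.8] cost -0.39
bar [ 62.1 -87.7 -11.3] left [91.4 59.4] right [  32.8 -234.8] cost -0.39
```

drive_tool(
  moves=[0.15, 0, 0, 0, 0, 0, 1, 0.15, 0, 0, 0, 0, 0, 1, 0.15, 0, 0, 0, 0, 0, 1, 0, 0, 0, 0, 0, 0, 1],
)

```text
clock: 16.12
tool_pos: [0.5386, -0.1184, -0.0091]
tcp_rot: [[0.251, 0.968, -0.0], [0.968, -0.251, 0.001], [0.001, -0.0, -1.0]]
ft_force: [-0.0, 0.5, 0.7]
gripper_width: 0.0002
grasp_force: 0.0
```

drive_tool(
  moves=[-0.3, 0, 0, 0, 0, 0, 1, -0.7, 0, -0.6, 0, 0, 0, 1, -1, 0, -1, 0, 0, 0, 1, 0, 0, 0, 0, 0, 0, 1],
)

```text
clock: 16.62
tool_pos: [0.5143, -0.2258, 0.0746]
tcp_rot: [[0.256, 0.967, 0.007], [0.967, -0.256, -0.005], [-0.003, 0.008, -1.0]]
ft_force: [0.2, 0.4, -0.1]
gripper_width: -0.0002
grasp_force: 0.0
```

```bash
python3 - <<'E'
from bar import *
fr=[grab_frame("scene"),grab_frame("side")]
find([70,-30,-11],fr);find([70,-30,-11],fr[:1]);find([70,-30,-11],fr[1:])
E
```

```text
bar [ 70.2 -28.3 -10.1] left [ 96.5 119.4] right [  43.8 -175.9] cost -0.638
bar [ 68.1 -27.6 -10. ] left [ 94.1 120.1] right [  42.  -175.3] cost -0.34
bar [ 72.8 -27.5 -10.1] left [ 99.3 120.1] right [  46.4 -175.2] cost -0.322
```

```bash
python3 go.py 38,-205,75,78.7 38,-205,-10,79.5 44,-165,-10,79.5
```

```text
at [  18.5 -289.4] z 71.3 yaw 78.5 tilt [0.0006 0.    ] w 0 t 16.725 F [0.  0.8 0.4] q6 -0.28
38,-205,75,78.7 -> turn -0.02 shift 1.44 0.04 -0.06
38,-205,-10,79.5 -> turn -0.1 shift 0.0 0.0 1.42
44,-165,-10,79.5 -> turn 0.0 shift 0.67 -0.02 0.0
```

drive_tool(
  moves=[0.7, 0.02, 0, 0, 0, -0.1, 1, 0.7, 0.02, 0, 0, 0, 0, 1, 0, 0, 0.7, 0, 0, 0, 1, 0, 0, 0.65, 0, 0, 0, 1, 0, 0, 0, 0, 0, 0, 1],
)

```text
clock: 17.35
tool_pos: [0.5333, -0.1377, -0.0128]
tcp_rot: [[0.237, 0.972, -0.004], [0.972, -0.237, 0.002], [0.001, -0.005, -1.0]]
ft_force: [-0.9, -0.1, 1.0]
gripper_width: -0.0002
grasp_force: 0.0
```

```bash
python3 go.py 44,-164,-9,79.5
```

```text
at [  35.3 -204.6] z -12.8 yaw 79.6 tilt [-0.0044  0.0021] w 0 t 17.35 F [-0.9 -0.1  1. ] q6 -0.14
44,-164,-9,79.5 -> turn 0.01 shift 0.69 0.02 -0.06
```

drive_tool(
  moves=[0.14, 0.01, -0.05, 0, 0, 0, 1, 0.12, 0.01, 0, 0, 0, 0, 1, 0.12, 0, 0, 0, 0, 0, 1, 0.12, 0, 0, 0, 0, 0, 1, 0.12, 0, 0, 0, 0, 0, 1, 0.08, 0, 0, 0, 0, 0, 1, 0, 0, 0, 0, 0, 0, 1],
)

```text
clock: 18.23
tool_pos: [0.5465, -0.0984, -0.0068]
tcp_rot: [[0.238, 0.971, 0.0], [0.971, -0.238, 0.0], [0.0, 0.0, -1.0]]
ft_force: [-0.4, -0.3, -0.3]
gripper_width: -0.0002
grasp_force: 0.0
```

drive_tool(
  moves=[-0.4, 0, 0, 0, 0, 0, 1, -0.3, -0.3, -0.8, 0, 0, 0, 1, -0.5, -0.8, -0.6, 0, 0, 1, 1, 0, -0.5, 0, 0, 0, 1, 1, 0, 0, 0, 0, 0, 1, 1, 0, 0, 0, 0, 0, 1, 1, 0, 0, 0, 0, 0, 1, 1, 0, 0, 0, 0, 0, 1, 1],
)

```text
clock: 19.23
tool_pos: [0.4407, -0.1406, 0.0746]
tcp_rot: [[0.884, 0.468, -0.0], [0.468, -0.884, 0.001], [0.0, -0.001, -1.0]]
ft_force: [0.3, 0.1, 0.1]
gripper_width: 0.0
grasp_force: 0.0
```

drive_tool(
  moves=[0, 0, 0, 0, 0, 1, 1, 0, 0, 0, 0, 0, 1, 1, 0, 0, 0, 0, 0, 1, 1, 0, 0, 0, 0, 0, 1, 1, 0, 0, 0, 0, 0, 1, 1, 0, 0, 0, 0, 0, 0, 1],
)

```text
clock: 19.98
tool_pos: [0.4407, -0.1406, 0.0746]
tcp_rot: [[0.979, -0.203, -0.0], [-0.203, -0.979, 0.001], [-0.0, -0.0, -1.0]]
ft_force: [0.2, 0.5, 0.7]
gripper_width: 0.0001
grasp_force: 0.0
```

```bash
python3 bar.py 74,-6,-10; python3 go.py 0,-105,75,-9
```

```text
[array([ -57. , -212.8]), np.float64(-8.5)]
bar [73.  -7.6 -9.6] left [ 98.1 140.3] right [  48.  -155.5] cost -0.59
at [ -57.  -212.9] z 74.6 yaw -8.4 tilt [-0.0001  0.0003] w 0 t 20.075 F [-0.1  0.3  0.3] q6 1.31
0,-105,75,-9 -> turn 0.08 shift 0.66 -1.92 -0.01
```

```bash
python3 go.py -- -4,-66,75,-9.6 2>/dev/null| tail -1;  python3 go.py " -4,-66,75,-9.6" " -4,-66,-12,-9.6" "35.7,-72.3,-12,-9.6"
```

```text
at [ -57.  -212.9] z 74.6 yaw -8.4 tilt [-0.0001  0.0003] w 0 t 20.075 F [-0.1  0.3  0.3] q6 1.31
at [ -57.  -212.9] z 74.6 yaw -8.4 tilt [-0.0001  0.0003] w 0 t 20.075 F [-0.1  0.3  0.3] q6 1.31
 -4,-66,75,-9.6 -> turn 0.15 shift 0.46 -2.56 -0.01
 -4,-66,-12,-9.6 -> turn 0.0 shift 0.0 0.0 1.45
35.7,-72.3,-12,-9.6 -> turn 0.0 shift 0.67 -0.01 0.0
```

drive_tool(
  moves=[0.15, -0.85, 0, 0, 0, 0.15, -0.4, 0.15, -0.85, 0, 0, 0, 0, -0.4, 0.15, -0.86, 0, 0, 0, 0, -0.4, 0, 0, 0.7, 0, 0, 0, -0.4, 0, 0, 0.7, 0, 0, 0, -0.4, 0, 0, 0, 0, 0, 0, -0.4],
)

```text
clock: 20.82
tool_pos: [0.4977, 0.0039, -0.0116]
tcp_rot: [[0.975, -0.223, -0.007], [-0.223, -0.975, 0.001], [-0.007, 0.0, -1.0]]
ft_force: [-0.6, -0.9, -0.5]
gripper_width: 0.0598
grasp_force: 0.0
```

```bash
python3 go.py "35.7,-72.3,-11,-9.6" "78,-75,-11,0"
```

```text
at [ -8.3 -65.3] z -11.6 yaw -9.6 tilt [-0.0066  0.001 ] w 60 t 20.825 F [-0.6 -0.9 -0.5] q6 1.66
35.7,-72.3,-11,-9.6 -> turn -0.0 shift 0.74 -0.01 -0.01
78,-75,-11,0 -> turn -1.2 shift 0.7 0.05 0.0
```

drive_tool(
  moves=[0.2, 0, 0, 0, 0, 0, -0.4, 0.2, 0, 0, 0, 0, 0, -0.4, 0.17, 0, 0, 0, 0, 0, -0.4, 0.17, 0, 0, 0, 0, 0, -0.4, 0.09, 0, 0, 0, 0, -0.15, -0.4, 0.09, 0, 0, 0, 0, -0.15, -0.4, 0.09, 0, 0, 0, 0, -0.15, -0.4, 0.09, 0, 0, 0, 0, -0.15, -0.4],
)

```text
clock: 21.82
tool_pos: [0.5652, -0.0109, -0.0095]
tcp_rot: [[0.99, -0.141, -0.0], [-0.141, -0.99, 0.0], [-0.0, -0.0, -1.0]]
ft_force: [-2.1, 0.1, 0.0]
gripper_width: 0.0601
grasp_force: 0.7
```

```bash
python3 bar.py 90,-6,-5; python3 go.py "78,-75,-11,0"
```

```text
[array([ 59.9, -76.2]), np.float64(-4.8)]
bar [85.9 -5.9 -4. ] left [ 96.2 143.7] right [  75.5 -155.6] cost -0.198
at [ 61.2 -76.3] z -9.3 yaw -4.9 tilt [ 0.0017 -0.0001] w 59 t 21.925 F [ 0.1 -0.1 -0. ] q6 1.57
78,-75,-11,0 -> turn -0.61 shift 0.28 -0.02 0.03
```

drive_tool(
  moves=[0.07, 0, 0, 0, 0, -0.15, -0.4, 0.07, 0, 0, 0, 0, -0.15, -0.4, 0.07, 0, 0, 0, 0, -0.15, -0.4, 0.06, 0, 0, 0, 0, -0.15, -0.4, 0, 0, 0, 0, 0, 0, -0.4],
)

```text
clock: 22.55
tool_pos: [0.5821, -0.0128, -0.0092]
tcp_rot: [[0.998, -0.059, 0.001], [-0.059, -0.998, 0.0], [0.001, -0.0, -1.0]]
ft_force: [-0.7, 0.6, -0.1]
gripper_width: 0.0596
grasp_force: 0.0
```

```bash
python3 go.py "78,-75,-11,0"
```

```text
at [ 76.9 -77.1] z -9.2 yaw -0.1 tilt [0.0012 0.    ] w 60 t 22.55 F [-0.7  0.6 -0.1] q6 1.49
78,-75,-11,0 -> turn -0.01 shift 0.02 -0.04 0.03
```

Now I'll feel for the fence, 2 mm per row.

drive_tool(
  moves=[0.03, 0, 0, 0, 0, 0, -0.4, 0.03, 0, 0, 0, 0, 0, -0.4, 0, 0, 0, 0, 0, 0, -0.4],
)

```text
clock: 22.92
tool_pos: [0.5822, -0.0126, -0.0096]
tcp_rot: [[0.998, -0.059, -0.004], [-0.059, -0.998, 0.001], [-0.004, -0.0, -1.0]]
ft_force: [-6.3, 0.7, 4.3]
gripper_width: 0.0598
grasp_force: 3.1
```

drive_tool(
  moves=[0.03, 0, 0, 0, 0, 0, -0.4, 0.03, 0, 0, 0, 0, 0, -0.4, 0, 0, 0, 0, 0, 0, -0.4],
)

```text
clock: 23.3
tool_pos: [0.5821, -0.0125, -0.01]
tcp_rot: [[0.998, -0.059, -0.011], [-0.059, -0.998, 0.001], [-0.011, -0.0, -1.0]]
ft_force: [-12.7, -0.3, 9.7]
gripper_width: 0.0597
grasp_force: 6.5
```

drive_tool(
  moves=[-0.4, 0, 0, 0, 0, 0, -0.4, -0.7, 0, 0, 0, 0, 0, 1, -0.6, 0, -0.2, 0, 0, 0, 1, 0, 0, 0, 0, 0, 0, 1, 0, 0, 0, 0, 0, 0, 1],
)

```text
clock: 23.92
tool_pos: [0.4886, -0.0074, 0.0031]
tcp_rot: [[0.998, -0.059, 0.003], [-0.059, -0.998, -0.0], [0.003, 0.0, -1.0]]
ft_force: [0.9, -0.1, -0.5]
gripper_width: 0.0002
grasp_force: 0.0
```

```bash
python3 bar.py 104,-5,0; python3 go.py "40,8,-10,0" "76,8,-10,0"; python3 - <<'E'
from h import *
f=grab_frame("wrist"); cv2.imwrite("w9.png",f["color"])
E
```

```text
[array([-16.8, -77.1]), np.float64(-0.1)]
bar [128.9  -8.2  -0.3] left [129.7 141.8] right [ 128.  -158.2] cost -0.995
at [-16.7 -77.1] z 2.8 yaw -0.1 tilt [ 0.0023 -0.0002] w 0 t 24.025 F [0.3 0.2 0.2] q6 1.47
40,8,-10,0 -> turn -0.02 shift 0.94 -1.42 0.21
76,8,-10,0 -> turn 0.0 shift 0.6 0.0 0.0
```

drive_tool(
  moves=[0, -0.65, 0.1, 0, 0, 0, 1, 0, -0.63, 0.1, 0, 0, 0, 1, 0.5, 0, 0, 0, 0, 0, 1, 0.5, 0, 0, 0, 0, 0, 1, 0.3, 0, 0, 0, 0, 0, 1, 0.1, 0, 0, 0, 0, 0, 1, 0, 0, 0, 0, 0, 0, 1],
)

```text
clock: 24.95
tool_pos: [0.5749, 0.0646, -0.0097]
tcp_rot: [[0.998, -0.059, -0.001], [-0.059, -0.998, 0.0], [-0.001, -0.0, -1.0]]
ft_force: [-0.7, -0.5, -0.3]
gripper_width: 0.0001
grasp_force: 0.0
```

drive_tool(
  moves=[0.05, 0, 0, 0, 0, 0, 1, 0.05, 0, 0, 0, 0, 0, 1, 0, 0, 0, 0, 0, 0, 1],
)

```text
clock: 25.32
tool_pos: [0.5811, 0.0642, -0.0092]
tcp_rot: [[0.998, -0.059, 0.0], [-0.059, -0.998, 0.0], [0.0, -0.0, -1.0]]
ft_force: [-0.6, 0.5, -0.4]
gripper_width: -0.0002
grasp_force: 0.0
```

```bash
python3 go.py "77,0,-10,0"
```

```text
at [71.5 -0.3] z -9.2 yaw -0.1 tilt [0.0002 0.0001] w 0 t 25.325 F [-0.6  0.5 -0.4] q6 1.62
77,0,-10,0 -> turn -0.02 shift 0.09 -0.01 0.01
```

drive_tool(
  moves=[0.05, 0, 0, 0, 0, 0, 1, 0.05, 0, 0, 0, 0, 0, 1, 0, 0, 0, 0, 0, 0, 1],
)

```text
clock: 25.7
tool_pos: [0.5872, 0.0638, -0.0094]
tcp_rot: [[0.998, -0.059, 0.0], [-0.059, -0.998, 0.0], [0.0, -0.0, -1.0]]
ft_force: [0.1, -0.4, 0.0]
gripper_width: -0.0002
grasp_force: 0.0
```

drive_tool(
  moves=[0.04, 0, 0, 0, 0, 0, 1, 0.04, 0, 0, 0, 0, 0, 1, 0, 0, 0, 0, 0, 0, 1],
)

```text
clock: 26.08
tool_pos: [0.5868, 0.0638, -0.01]
tcp_rot: [[0.998, -0.059, -0.009], [-0.059, -0.998, 0.0], [-0.009, 0.0, -1.0]]
ft_force: [-9.9, 0.7, 6.4]
gripper_width: -0.0002
grasp_force: 4.9
```

```bash
python3 go.py "77,0,-10,0"
```

```text
at [77.2 -0.4] z -10.0 yaw -0.1 tilt [-0.0087  0.0003] w 0 t 26.075 F [-9.9  0.7  6.4] q6 1.62
77,0,-10,0 -> turn -0.01 shift -0.0 -0.01 0.0
```

Contact is at x≈77 both at y=-77 and y=0, so the bar is flush. I'll back off, lift clear, and verify.

drive_tool(
  moves=[-0.3, 0, 0, 0, 0, 0, 1, -0.8, 0, 0, 0, 0, 0, 1, 0, 0.5, -0.8, 0, 0, 0, 1, 0, 1, -0.8, 0, 0, 0, 1, -0.5, 1, 0, 0, 0, 0, 1, -0.5, 1, 0, 0, 0, 0, 1, 0, 0, 0, 0, 0, 0, 1],
)

```text
clock: 26.95
tool_pos: [0.4571, -0.1227, 0.0779]
tcp_rot: [[0.998, -0.065, -0.0], [-0.065, -0.998, -0.001], [-0.0, 0.001, -1.0]]
ft_force: [-0.1, 0.6, -0.7]
gripper_width: -0.0001
grasp_force: 0.0
```

```bash
sed -i 's/    bad=((c.max(2)<75)/    bad=((c.max(2)<75)|(c[...,0]>1.25*c[...,2])/' bar.py; python3 bar.py 105,-6,0; python3 - <<'E'
from bar import *
# front-face foot/top-front edge straightness: compare to fence's front-top edge via both views
fr=[grab_frame("scene"),grab_frame("side")]
find([104,-6,0],fr[:1]);find([104,-6,0],fr[1:])
old=[pickle.load(open(n+".pkl","rb")) for n in("scene","side")]
for f,o,n in zip(fr,old,("scene","side")):
    d=cv2.absdiff(f["color"],o["color"]).max(2); print(n,end=" ")
    for k,P in dict(motor=(.36,.22),).items(): pass
    nn,l,st,c=cv2.connectedComponentsWithStats((cv2.medianBlur(d,3)>60).astype(np.uint8)); print([(s.tolist()) for s in st[1:] if s[4]>25])
E
```

```text
[array([ -41.7, -194. ]), np.float64(-0.4)]
bar [101.5  -4.   -0.2] left [102. 146.] right [ 101.1 -154. ] cost -0.824
bar [100.   -3.7  -0.2] left [100.7 146.3] right [  99.4 -153.7] cost -0.452
bar [104.3  -4.5  -0.2] left [104.9 145.5] right [ 103.7 -154.5] cost -0.386
scene [[0, 0, 23, 54, 626], [17, 0, 11, 11, 78], [92, 0, 52, 58, 1249], [133, 0, 86, 187, 6094], [92, 41, 14, 16, 108], [0, 44, 8, 24, 119], [94, 58, 9, 12, 61], [147, 79, 15, 21, 115], [106, 80, 8, 12, 61], [89, 126, 23, 15, 144], [80, 149, 14, 17, 136], [166, 152, 15, 20, 97], [117, 155, 11, 10, 48], [0, 159, 26, 36, 600], [180, 163, 73, 56, 975], [254, 163, 53, 44, 519], [116, 167, 13, 14, 61], [92, 181, 86, 100, 3566], [77, 191, 32, 30, 246], [240, 205, 18, 17, 167], [167, 217, 24, 23, 286], [51, 226, 16, 15, 78], [0, 233, 85, 69, 3034]]
side [[360, 0, 9, 6, 47], [303, 8, 63, 54, 1244], [415, 14, 19, 80, 767], [397, 37, 7, 5, 26], [266, 58, 81, 68, 2706], [353, 86, 8, 31, 144], [397, 97, 37, 63, 1441], [267, 125, 30, 70, 730], [352, 133, 12, 29, 187], [465, 162, 10, 12, 47], [208, 169, 38, 69, 554], [448, 176, 29, 28, 438], [259, 199, 13, 19, 143], [406, 208, 31, 10, 86], [379, 239, 7, 7, 36]]
```

Flush by both contacts, and the image fit agrees within its bias. One last check: a cross-profile (bar to gap to fence) in the wrist and scene views.

drive_tool(
  moves=[0.3, -1, -0.8, 0, 0, 0, 1, 0.2, -1, -0.8, 0, 0, 0, 1, 0, -1, 0, 0, 0, 0, 1, 0, 0, 0, 0, 0, 0, 1],
)

```text
clock: 27.65
tool_pos: [0.4923, 0.04, 0.1547]
tcp_rot: [[0.999, -0.051, 0.001], [-0.051, -0.999, 0.001], [0.001, -0.001, -1.0]]
ft_force: [0.5, -0.8, -0.2]
gripper_width: -0.0001
grasp_force: 0.0
```

```bash
python3 - <<'E'
from bar import *
o,T,p,xy,yaw=now();print(xy,p[2]); f=grab_frame("wrist"); g=grab_frame("scene"); M=np.linalg.inv(np.array(f["tool_from_camera"]));K=f["K"]
def wp(P):
    c=((P-p)@T)@M[:3,:3].T+M[:3,3]; h=np.hypot(c[:,0],c[:,1]); th=np.arctan2(h,c[:,2]); return c[:,:2]/h[:,None]*th[:,None]*K[0,0]+[K[0,2],K[1,2]]
def cls(im,uv):
    s=""
    for u,v in uv:
        c=cv2.getRectSubPix(im,(1,1),(float(u),float(v)))[0,0].astype(float) if 0<=u<512 and 0<=v<384 else None
        if c is None: s+="?";continue
        B,G,Rr=c; s+="B" if B>1.25*Rr and B>60 else "o" if Rr>1.35*B else "W" if c.max()>140 else "d"
    return s
xs=np.arange(70,152,2.)
for y in (-185,-150,-130,-80,-30,20,50,110,135,165,190):
    P=np.c_[np.c_[xs,0*xs+y]@R.T/1e3+b[:2],0*xs+.045]; print(y,cls(f["color"],wp(P)),cls(g["color"],proj(g,P)))
E
```

```text
[-15.79755232 -29.55519008] 0.1547496179802016
-185 ooooooooodBBBBBBBBBBBBBBBBBBBBBBBBBBBoooo oooooooooWBBBBBBBBBBBBBBBBBBBBBBBBBBBBBBB
-150 oooooooooWWWWWWWdddWWWWWWBBBBBBBBBBBBoooo ooooooooWWWWWWWWWWWWWWWWBBBBBBBBBBBBBBBBB
-130 ooooooooodWWWWWWdddWWWWWWBBBBBBBBBBBBoooo ooooooooWWWWWWWWWWWWWWWWBBBBBBBBBBBBBBBBB
-80 ddddddddddWWWWWWdddWWWWWWBBBBBBBBBBBBdddd ooooooooWWWWWWWWWWWWWWWWBBBBBBBBBBBBBBBBB
-30 ooooooooodWWWWWWdddWWWWWWBBBBBBBBBBBBoooo oooooooooWWWWWWWWWWWWWWWBBBBBBBBBBBBBBBBB
20 ooooooooodWWWWWWdddWWWWWWBBBBBBBBBBBBoooo oooooooooWWWWWWWWWWWWWWWBBBBBBBBBBBBBBBBB
50 ooooooooodWWWWWWdddWWWWWWBBBBBBBBBBBBoooo oooooooooWWWWWWWWWWWWWWWBBBBBBBBBBBBBBBBB
110 ooooooooooWWWWWWdddWWWWWWBBBBBBBBBBBBoooo ooooooooooWWWWWWWWWWWWWWWBBBBBBBBBBBBBBBB
135 ooooooooooWWWWWWdddWWWWWWBBBBBBBBBBBBdooo oooooooooWWWWWWWWWWWWWWWBBBBBBBBBBBBBBBBB
165 ooooooooooddddddddddddddBBBBBBBBBBBBBWooo oooooooooooodBBBBBBBBBBBBBBBBBBBBBBBBBBBB
190 ooooooooooBBBdddddBBBBBBBBBBBBdddddBBdooo ooooooooooWBBBddBBBBBBBBBBBBBBdddBBBBBBBB
```

The bar's front face lines up with the fronts of the end blocks, and no gap shows at the fence at any sampled y, including near both ends. Handing in.

```bash
python3 -c "
from rig import job_done; print(job_done())"
```

```text
the job is handed in; nothing more can be done
None
```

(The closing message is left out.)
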